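# Seat a flanged lens tube in V-blocks and keep it pressed home

## Robot

A 6-joint arm with a two-finger parallel gripper is mounted at the origin on the work surface. World frame = base frame: x ahead of the robot, y to its left, z up, the work surface at z = 0. Lengths are in mm, angles in degrees, forces in N, time in s.
With the tool pointing down it reaches from about 350 to 850 mm from the base axis. Payload 8.1 kg.
Tool frame: the origin (TCP) lies midway between the tips of the shut fingers; the grasp point (between the pads) lies 19 mm behind it; z points along the fingers, y is the line along which they close (so a half turn about z gives the same grasp; the last joint's range is limited). The gripper opens to 85 mm and grips with 20 to 120 N. Pads are 22 mm wide; open, the fingers measure 114 mm over their backs; the gripper's body (76 mm by 85 mm) begins 54 mm behind the grasp point. The pads swing forward as they close: fully open they stand 13 mm farther back than shut.
Start: joints at [61.857, 7.471, 85.268, -0, 87.261, -4.893], TCP at [236.832, 551.286, 231.292] pointing down, gripper open.
Joint ranges: [-169.43, 169.43], [-51.17, 129.36], [1.28, 143.12], [-76.62, 256.62], [0, 156.53], [-152.29, 152.29]. Speed limits (degrees/s): [136.94, 136.94, 159.86, 180, 180, 180].

## Interface

Orientations are given as [roll, pitch, yaw] about the fixed x, y, z axes, in that order (R = Rz(yaw) Ry(pitch) Rx(roll)).
In Python, from bench import r gives the robot as it stands.
- The arm moves only by the tool apply_moves, never from a script. Its argument "steps" is a list of rows, each a list of 7 numbers: the opening, from -1 (shut) to 1 (fully open), then the shift along the tool's x, y, z in mm, then the turn, a rotation vector about the tool's x, y, z in units of 5 degrees (1.0 is 5 degrees). A call has exactly 8 rows; each row shifts and turns the commanded pose from where the row before left it, along the tool's axes as they then stand; what a row does not reach is not made up. A row lasts 1/10 s, in which the tool goes at most 50 mm and 8.59 degrees, less where a joint would pass 70% of its speed; a pose out of reach is approached as far as the arm can. A call is refused whole if a number of a shift passes 50 or a number of a turn 1, either way. A call with a gripper value outside its range is refused whole. The fingers move at their own pace and stop on an object; "squeeze" is the grip in N (left out, the last holds). Time passes only in rows, so rows that do not move let the fingers close, or fill a call up. It gives the time, the measured TCP pose, the force, the opening and the grip force at its end, in the units of the state.
- r.sense(): the state, without advancing time (a new reading comes with each control period).
- r.snapshot(name): name is "scene" or "top"; returns a dict with "color" (480x640x3 uint8, blue, green, red), "depth" (480x640 float32, mm along the optical axis (not along the pixel's ray), 0 where there is no reading), "mtx" (3x3 intrinsics, pixels), "dist" ([k1, k2, p1, p2, k3] as OpenCV has them; the pictures are not rectified), "T" (4x4, takes a point from camera to world coordinates). Camera axes: x right, y down, z forward; pixel columns grow to the right and rows downward; lengths in mm; the calibration is good to about 2 mm. A picture is of the moment at which its call begins.
- r.hand_in(): hands the job in; it is judged then, once.
The state is a dict: "time": time; "joint_pos": joint angles; "qd": joint speeds; "joint_efforts": joint torques, N m; "tool_pos": TCP position; "tcp_rot": TCP orientation; "ft_force": force on the tool from outside, world axes, zero at the start; "wrist_torque": the same for the moment, N m; "finger_gap": finger opening in mm; "grip_force": force on a finger pad.
Only numpy, scipy, OpenCV 4.12 (cv2) and the standard library are available. Lean on these libraries where they do the work, as an engineer would, in place of code of your own. Each camera call takes 0.05 s, during which the arm holds its last target. There are 200 camera calls.

## Task

Lift the flanged lens tube out of the grey tray and lay it gently along the pair of V-blocks on the granite base, with its flange butted against the outer end face of one block. Then press it down firmly, but without forcing it, so that it bears on both slopes of the V, and finish while still holding it pressed there, ready for someone else to fit the two clamp yokes. Leave the thinner spare tube and the yokes where they are.

Things in the scene. Friction and masses are not known exactly. Their poses are not given: they have to be found in the camera images.
- lens: Aluminium lens tube, 40 mm diameter, 150 mm long overall, 0.25-0.36 kg, with a black knurled band. Origin on its axis at the band's middle (grip here, near balance). x along the axis from flange to glass end: 52 mm flange at x -62 to -56 mm, thin mount stub to -80, glass end +70. Starts level in a tray channel, axis 34 mm above the table, band between the foam ribs.
- lens_shoulder (a point): Centre of the flange's shoulder face, on the lens axis, 56 mm from the lens origin towards the flange. This ring face looks towards the glass end and butts against the V-block.
- cradle: Fixed granite base 260 (x) x 190 x 50 mm, 6 mm black plate on top, with two steel V-blocks in line. Origin: centre of underside; x along the V. Blocks at x -56 to -32 and +32 to +56 mm (64 mm clear gap for the fingers), 60 mm wide, tops 92 mm above the table; 90 degree V, 48 mm wide, 24 mm deep. Outer end faces at x = -56 and +56 mm. Alike when turned half round.
- v_axis (a point): Where the lens origin lies when seated in the V with its shoulder on an outer end face: above the cradle's centre, 96 mm above the table, 40 mm above the plate. x along the V, z up. The lens may point either way along x; its x axis and this one start within 0.8 rad.
- v_left: The sloping V faces (45 degrees) on the cradle's +y side, one per block; smooth ground steel, slippery (friction about 0.2). Origin and axes as the cradle. The lens's weight alone gives about 2 N a side; a firm press is a downward push of some 10 to 15 N, roughly 9 to 16 N a side. A sideways pull of the gripper unloads one side.
- v_right: The sloping V faces on the cradle's -y side, likewise. Origin and axes as the cradle. A lens let go in the V settles evenly by itself and stays; it may be pressed by the gripping fingers or by closed fingertips on top of its band.
- tray: Fixed shallow grey tray 210 (x) x 230 mm, rim 11 mm high, with two channels along x at y = -45 and +45 mm, each of two notched foam ribs (14 mm long, at x = -42 and +42 mm, 48 mm wide, tops 18 mm above the table). Lens and spare tube lie one in each, either may be in either. Origin: centre of underside.
- spare_tube: Bystander: thinner plain aluminium tube, 30 mm diameter, 116 mm long, no flange, in the tray's other channel, axis 27 mm above the table. Origin at its centre, x along it.
- yoke_a: Bystander: steel U-shaped V-block clamp yoke with thumb screw lying flat on the table, 85 x 78 x 14 mm, origin at its underside.
- yoke_b: Bystander: the second clamp yoke, the same as the first.
Mind the look-alikes: they are no part of the job. What is shaped like the lens but green or yellow is not meant.

How it is judged (in metres and radians):
On the way:
1. the lens tube is lifted clear of the tray (z of lens in the frame of tray above 0.055 m and contact force between lens and tray below 0.05 N), for 0.1 s.
At the end, for the whole second after the job is handed in: Lens origin within 3 mm along, 2 mm across and 2.5 mm in height of v_axis, axes within 0.03 rad, at rest, fingers on it with over 2 N; it bears with over 4 N and under 45 N on each of v_left and v_right. Spare tube and yokes within 20 mm of their starts (contact force between lens and v_left between 4 and 45 N and contact force between lens and v_right between 4 and 45 N and x of lens in the frame of v_axis between -0.003 and 0.003 m and y of lens in the frame of v_axis between -0.002 and 0.002 m and z of lens in the frame of v_axis between -0.0025 and 0.0025 m and angle between the x axis of lens and the x axis of v_axis, either way round below 0.03 rad and contact force between the fingers and lens above 2 N and linear speed of lens below 0.01 m/s and distance of each of spare_tube, yoke_a, yoke_b from where it was at the start of the episode below 0.02 m); the arm keeps its last pose, push and grip.
It fails at once if the lens is dropped, banged or forced into the V (more than 80 N on either side) (contact force between lens and v_left above 80 N or contact force between lens and v_right above 80 N).
It fails at once if the spare tube or a yoke is moved by more than 20 mm (distance of any of spare_tube, yoke_a, yoke_b from where it was at the start of the episode above 0.02 m).
It also fails if it takes over 48 s, if anything falls off the work surface, if the arm or the gripper's body presses on something with over 40 N, if the wrist force passes 120 N, or if a joint passes its speed limit or range.

## Working session

There is one attempt and no reset: what is moved stays moved. The work goes in short steps, Python scripts to look and compute and a tool call to move; the robot and the scene stay as the last step left them, time stands still between calls to the robot, and variables do not carry over. Pictures are saved under pics/ and viewed, at most 10 in all, crops included, and the job is handed in when it is done.

Besides the shell and the picture viewer there is one more tool, called after ">>>" as a command line: name --pt "numbers of a row" for each row, then --argument value for the rest. apply_moves: Moves the arm, as the interface text tells. Its arguments: {"type":"object","properties":{"steps":{"type":"array"},"squeeze":{"type":"number"}},"required":["steps"]}

```bash
mkdir -p pics; ls
python3 - <<'E'
from bench import r
import cv2,numpy as np,pickle
d={}
for n in("top","scene"):
    s=r.snapshot(n); d[n]=s; cv2.imwrite(f"pics/{n}0.png",s["color"]); print(n,np.round(s["mtx"],1).tolist(),s["dist"],np.round(s["T"],3).tolist())
pickle.dump(d,open("d0.pkl","wb")); print(r.sense())
E
```

```text
pics
top [[576.2, 0.0, 328.5], [0.0, 576.2, 237.8], [0.0, 0.0, 1.0]] [-0.168126  0.        0.        0.        0.      ] [[-0.066, -0.974, 0.215, 358.816], [-0.998, 0.066, -0.011, -54.759], [-0.003, -0.215, -0.977, 1260.166], [0.0, 0.0, 0.0, 1.0]]
scene [[500.1, 0.0, 316.4], [0.0, 500.1, 246.9], [0.0, 0.0, 1.0]] [0.04125303 0.         0.         0.         0.        ] [[0.696, 0.451, -0.559, 1177.13], [0.718, -0.45, 0.531, -585.888], [-0.012, -0.771, -0.637, 756.505], [0.0, 0.0, 0.0, 1.0]]
{'time': 0.1, 'joint_pos': array([ 6.18577222e+01,  7.51159136e+00,  8.53237204e+01,  6.15754032e-04,
        8.72615263e+01, -4.89136055e+00]), 'qd': array([-0.03286162,  0.02031371, -0.16965545,  0.04269898,  0.01225315,
       -0.00108815]), 'joint_efforts': array([ 6.77830976e-04, -5.70953357e+01, -5.01939726e+01, -2.36616133e-04,
        8.32086633e-03, -9.18400161e-06]), 'tool_pos': array([236.57836404, 550.84658477, 230.3343593 ]), 'tcp_rot': array([-1.79903567e+02, -8.86981596e-03,  1.56749045e+02]), 'ft_force': array([ 1.23738554, -0.07995397,  0.34559468]), 'wrist_torque': array([0.0495164 , 0.00123089, 0.01390993]), 'grip_force': 0.0, 'finger_gap': 85.36962483718517}
```

View pics/top0.png

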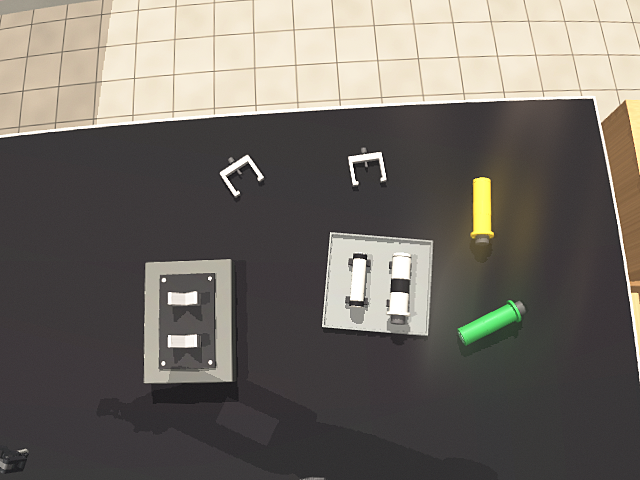

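View pics/scene0.png

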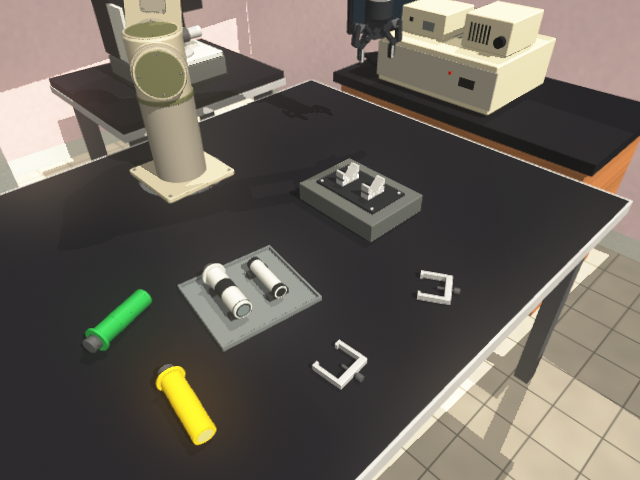

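Top picture: lens with black band at (400,287), spare tube (358,280), green look-alike (492,323), yellow look-alike (482,210). V-blocks are at (184,299) and (184,341), yokes at (242,175) and (367,168). I choose (400,287): grey/white with a black band and a flange in the tray. Next, a close crop and depth measurement.

```bash
cat > h.py <<'E'
import cv2,numpy as np
def cloud(s):
    d=s["depth"]; v,u=np.mgrid[0:480,0:640]
    p=cv2.undistortPoints(np.stack([u,v],-1).reshape(-1,1,2).astype(np.float64),s["mtx"],s["dist"]).reshape(480,640,2)
    P=np.dstack([p*d[...,None],d]).astype(float)
    return P@s["T"][:3,:3].T+s["T"][:3,3]
def atz(s,px,z):
    p=cv2.undistortPoints(np.array(px,float).reshape(-1,1,2),s["mtx"],s["dist"]).reshape(-1,2)
    D=np.c_[p,np.ones(len(p))]@s["T"][:3,:3].T; o=s["T"][:3,3]
    return o+D*((z-o[2])/D[:,2])[:,None]
E
python3 - <<'E'
import pickle,cv2,numpy as np
from h import *
d=pickle.load(open("d0.pkl","rb")); s=d["top"]; c=s["color"]
A=cv2.resize(c[230:340,325:435],None,fx=4,fy=4,interpolation=cv2.INTER_CUBIC)
B=cv2.resize(c[255:389,142:240],(322,440),interpolation=cv2.INTER_CUBIC)
cv2.imwrite("pics/crop.png",np.hstack([A,B]))
for n in d:
    s=d[n]; W=cloud(s); ok=s["depth"]>0
    X,Y,Z=W[...,0],W[...,1],W[...,2]
    def rep(m,name):
        P=W[m&ok]
        if len(P)<5: print(name,len(P));return
        r=cv2.minAreaRect(P[:,:2].astype(np.float32)); print(n,name,len(P),"z",np.round(np.median(P[:,2]),1),"rect",np.round(r[0],1),np.round(r[1],1),round(r[2],2))
    if n=="top":
        sub=lambda u0,u1,v0,v1:(lambda m:(m.__setitem__((slice(v0,v1),slice(u0,u1)),True),m)[1])(np.zeros((480,640),bool))
        cr=sub(135,245,250,400); ln=sub(380,418,240,330); tr=sub(315,440,225,345)
        rep(sub(20,120,200,350),"table")
        for a,b in((44,54),(54,62),(75,110),(84,110)): rep(cr&(Z>a)&(Z<b),f"cr{a}-{b}")
        rep(sub(160,205,285,312)&(Z>72),"blkA"); rep(sub(160,205,328,355)&(Z>72),"blkB")
        rep(ln&(Z>30),"lens"); rep(ln&(Z>46),"lenstop"); rep(tr&(Z>5),"tray")
        for v in range(250,328,5):
            m=np.zeros_like(ok);m[v,383:416]=True;m&=(Z>25)&ok;P=W[m]
            if len(P)>3:print(v,np.round(P.mean(0),1),len(P),round(P[:,2].max(),1))
E
```

```text
top table 14928 z 0.9 rect [597.6 536.8] [367.1 258.5] 0.58
top cr44-54 5446 z 50.9 rect [466.5 241.6] [192.4 260.9] 88.5
top cr54-62 4469 z 56.9 rect [465.5 240.3] [188.2 256.5] 88.37
top cr75-110 566 z 86.2 rect [466.6 241.8] [ 61.1 112.6] 88.47
top cr84-110 339 z 90.5 rect [466.8 241.5] [ 61.1 111.8] 88.08
top blkA 311 z 84.2 rect [510.  240.3] [60.9 24.5] 87.16
top blkB 333 z 85.1 rect [421.8 242.7] [61.8 24.5] 87.92
top lens 1315 z 50.9 rect [ 507.  -210.4] [ 50.  151.5] 83.99
top lenstop 1026 z 52.2 rect [ 507.4 -210.9] [ 44.6 150.8] 83.48
top tray 6620 z 8.9 rect [ 525.3 -170.1] [275.5 265.1] 85.85
255 [ 576.7 -222.1   50.4] 18 57.4
260 [ 566.  -220.    50.4] 19 58.8
265 [ 555.2 -219.    50.5] 19 59.1
270 [ 544.5 -218.1   49.7] 19 60.5
275 [ 533.7 -215.9   50.6] 18 54.9
280 [ 523.2 -214.    49.9] 19 55.1
285 [ 512.5 -212.5   50.3] 18 56.8
290 [ 501.9 -210.9   50.5] 20 58.4
295 [ 491.5 -209.    49.7] 19 56.8
300 [ 481.1 -208.2   48.6] 19 56.2
305 [ 470.4 -207.2   49.7] 19 56.2
310 [ 460.1 -203.    50. ] 18 56.2
315 [ 449.4 -207.7   47.4] 19 53.8
320 [ 439.3 -202.7   46.6] 15 53.6
```

View pics/crop.png

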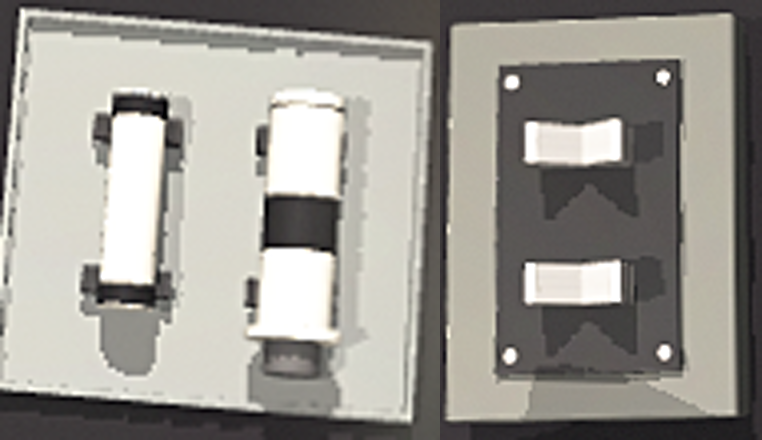

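The crop confirms it: banded lens in the right-hand channel, with flange and stub at the bottom (low x) and the band at crop (266–340, 196–250). The spare is plain. I'll refine the angles from the silhouettes, then plan the approach.

```bash
cat >> h.py <<'E'
def shift(yaw,frm,to):
    a=np.radians(yaw); d=np.array(to,float)-frm
    return np.round([d[0]*np.cos(a)+d[1]*np.sin(a), d[0]*np.sin(a)-d[1]*np.cos(a), -d[2]],1)
E
python3 - <<'E'
import pickle
from h import *
s=pickle.load(open("d0.pkl","rb"))["top"]
cp=lambda L:[(325+(x+.5)/4-.5,230+(y+.5)/4-.5) for x,y in L]
ang=lambda a,b:round(np.degrees(np.arctan2(a[1]-b[1],a[0]-b[0])),2)
b=atz(s,cp([(266,196),(340,198),(262,246),(336,250)]),36);print("band",b[:,:2].round(1).tolist(),b.mean(0).round(1))
e=atz(s,cp([(271,105),(260,290),(346,105),(334,290)]),35);print("sides",e[:,:2].round(1).tolist(),ang(e[0],e[1]),ang(e[2],e[3]))
t=atz(s,cp([(22,10),(0,390),(432,42),(412,422)]),11);print("tray",t[:,:2].round(1).tolist(),ang(t[0],t[1]),ang(t[2],t[3]),ang(t[0],t[2])-90,t.mean(0).round(1))
f=atz(s,cp([(247,330),(341,342)]),34);print("flange",f.round(1).tolist())
W=cloud(s);m=(W[...,2]>40)&(W[...,2]<58)&(s["depth"]>0);m[:,:380]=0;m[:,418:]=0;m[:252]=0;m[310:]=0
P=W[m];print(cv2.fitLine(P[:,:2].astype(np.float32),cv2.DIST_HUBER,0,.01,.01).ravel())
for yaw in(173,):
  print(shift(yaw,(236.6,550.8,230.3),(512,-211,130)))
E
```

```text
band [[529.4, -197.0], [525.5, -236.7], [502.7, -192.5], [497.7, -232.0]] [ 513.8 -214.6   36. ]
sides [[578.9, -204.2], [479.3, -189.5], [576.1, -245.0], [476.5, -229.1]] -8.38 -9.05
tray [[646.2, -73.6], [437.4, -47.6], [612.6, -300.3], [404.4, -268.4]] -7.07 -8.71 -8.420000000000002 [ 525.1 -172.5   11. ]
flange [[458.6, -180.9, 34.0], [448.6, -230.5, 34.0]]
[ 9.8721200e-01 -1.5941283e-01  5.2075525e+02 -2.1380360e+02]
[-366.2 -722.6  100.3]
```

```bash
python3 -c "
from h import *
print(shift(171.5,(236.6,550.8,230.3),(512.5,-213.7,120)))"
```

```text
[-385.9 -715.3  110.3]
```

>>> apply_moves --pt "1 0 0 0 0 0 -0.98" --pt "1 0 0 0 0 0 -0.98" --pt "1 0 0 0 0 0 -0.99" --pt "1 -18 -35 0 0 0 0" --pt "1 -18 -35 0 0 0 0" --pt "1 -18 -35 0 0 0 0" --pt "1 -18 -35 0 0 0 0" --pt "1 -18 -35 0 0 0 0" --squeeze 40

```text
time: 0.9
tool_pos: [300.0, 363.3, 230.8]
tcp_rot: [-180.0, -0.0, 171.5]
ft_force: [1.2, -0.5, -0.0]
finger_gap: 85.6
grip_force: 0.0
```

>>> apply_moves --pt "1 -20 -36 0 0 0 0" --pt "1 -20 -36 0 0 0 0" --pt "1 -20 -36 0 0 0 0" --pt "1 -20 -36 0 0 0 0" --pt "1 -20 -36 0 0 0 0" --pt "1 -20 -36 0 0 0 0" --pt "1 -20 -36 0 0 0 0" --pt "1 -20 -36 0 0 0 0"

```text
time: 1.7
tool_pos: [415.7, 54.8, 231.1]
tcp_rot: [180.0, -0.0, 171.5]
ft_force: [-0.4, 1.0, 0.2]
finger_gap: 85.2
grip_force: 0.0
```

>>> apply_moves --pt "1 -20 -36 0 0 0 0" --pt "1 -20 -36 0 0 0 0" --pt "1 -20 -36 0 0 0 0" --pt "1 -20 -36 0 0 0 0" --pt "1 -20 -36 20 0 0 0" --pt "1 -20 -36 30 0 0 0" --pt "1 -16 -36 30 0 0 0" --pt "1 0 0 10 0 0 0"

```text
time: 2.5
tool_pos: [510.7, -215.2, 136.9]
tcp_rot: [180.0, -0.3, 171.3]
ft_force: [-1.3, 1.4, 0.4]
finger_gap: 85.4
grip_force: 0.0
```

Run:
```python
from bench import r
from h import *
s=r.sense();print(s["tool_pos"],s["tcp_rot"],s["joint_pos"].round(1),shift(171.5,s["tool_pos"],(512.5,-213.7,15)))
d=r.snapshot("scene");cv2.imwrite("pics/s1.png",cv2.resize(d["color"][150:390,110:430],None,fx=2.5,fy=2.5,interpolation=cv2.INTER_CUBIC))
```

```text
[ 510.69677377 -215.2305993   136.91428986] [179.95632862  -0.34176036 171.29832498] [-2.810e+01  4.400e+00  9.850e+01 -1.000e-01  7.740e+01 -1.094e+02] [ -1.6   1.8 121.9]
```

View pics/s1.png

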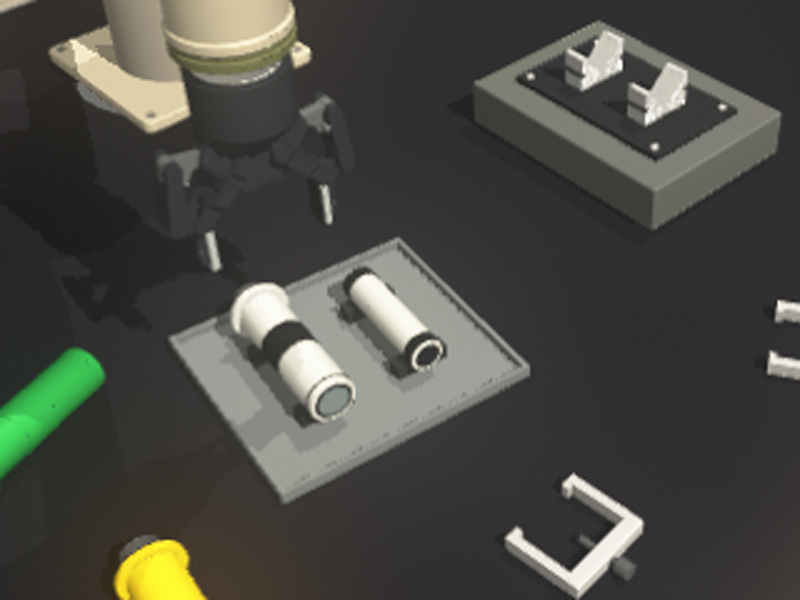

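The fingers (tips at crop (215,265) and (330,220)) straddle the lens line, closing across its axis. Now I'll go down.

>>> apply_moves --pt "1 0 0 25 0 0 0" --pt "1 0 0 30 0 0 0" --pt "1 0 0 30 0 0 0" --pt "1 0 0 20 0 0 0" --pt "1 0 0 12 0 0 0" --pt "1 0 0 10 0 0 0" --pt "1 0 0 0 0 0 0" --pt "1 0 0 0 0 0 0"

```text
time: 3.35
tool_pos: [513.4, -212.3, 15.9]
tcp_rot: [-180.0, 0.1, 171.5]
ft_force: [0.9, 0.1, 0.4]
finger_gap: 85.5
grip_force: 0.0
```

Run:
```python
from bench import r
from h import *
s=r.sense();print(s["tool_pos"],s["tcp_rot"],s["ft_force"],shift(171.5,s["tool_pos"],(512.5,-213.7,12)))
d=r.snapshot("top");cv2.imwrite("pics/t1.png",cv2.resize(d["color"][225:345,320:450],None,fx=5,fy=5,interpolation=cv2.INTER_CUBIC))
```

```text
[ 513.36433953 -212.34648991   15.92998676] [-1.79975062e+02  7.46280406e-02  1.71513915e+02] [0.88597737 0.13599999 0.41630672] [ 0.7 -1.5  3.9]
```

>>> apply_moves --pt "0.6 0 -1 3 0 0 0" --pt "0.2 0 0 0 0 0 0" --pt "-0.2 0 0 0 0 0 0" --pt "-0.5 0 0 0 0 0 0" --pt "-1 0 0 0 0 0 0" --pt "-1 0 0 0 0 0 0" --pt "-1 0 0 0 0 0 0" --pt "-1 0 0 0 0 0 0"

```text
time: 4.2
tool_pos: [512.7, -213.0, 12.2]
tcp_rot: [180.0, 0.0, 171.5]
ft_force: [-0.7, 4.5, 5.5]
finger_gap: 38.9
grip_force: 39.8
```

>>> apply_moves --pt "-1 0 0 -3 0 0 0" --pt "-1 0 0 -5 0 0 0" --pt "-1 0 0 -12 0 0 0" --pt "-1 0 0 -25 0 0 0" --pt "-1 0 0 -30 0 0 0" --pt "-1 0 0 -30 0 0 0" --pt "-1 0 0 -30 0 0 0" --pt "-1 0 0 0 0 0 0" --squeeze 60

```text
time: 5.0
tool_pos: [515.5, -214.9, 153.1]
tcp_rot: [-179.8, 0.5, 171.5]
ft_force: [1.2, -0.9, -1.7]
finger_gap: 38.3
grip_force: 60.9
```

Run:
```python
from bench import r
from h import *
s=r.sense();print(s["tool_pos"],s["tcp_rot"],s["ft_force"],s["wrist_torque"],s["finger_gap"],s["grip_force"])
d=r.snapshot("scene");cv2.imwrite("pics/s2.png",cv2.resize(d["color"][130:350,130:350],None,fx=2.7,fy=2.7,interpolation=cv2.INTER_CUBIC))
```

```text
[ 515.45237856 -214.92463992  153.13184191] [-179.80711064    0.51075042  171.49512275] [ 1.15934338 -0.88960247 -1.74932475] [ 0.01893389 -0.06173851 -0.0020424 ] 38.265398386789336 60.863800048828125
```

View pics/s2.png

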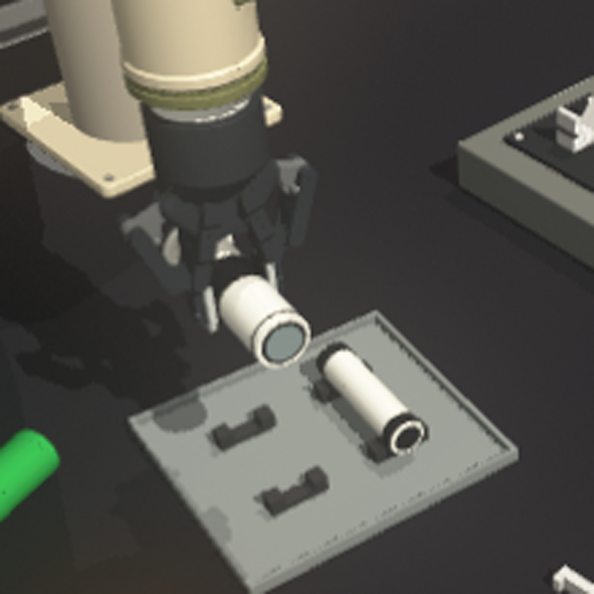

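The lens is held level and the spare is undisturbed in the tray (crop (370,385)). Moving to hover above the cradle.

```bash
python3 -c "
from h import *
print(shift(178.4,(513.5,-213.5,153),(461,241.5,150)))"
```

```text
[ 65.2 453.4   3. ]
```

>>> apply_moves --pt "-1 0 0 0 0 0 -0.69" --pt "-1 0 0 0 0 0 -0.69" --pt "-1 3 15 0 0 0 0" --pt "-1 4 25 0 0 0 0" --pt "-1 4 30 0 0 0 0" --pt "-1 4 30 0 0 0 0" --pt "-1 4 30 0 0 0 0" --pt "-1 4 30 0 0 0 0"

```text
time: 5.85
tool_pos: [492.4, -50.6, 145.4]
tcp_rot: [180.0, -0.1, 178.3]
ft_force: [0.3, -0.9, -2.3]
finger_gap: 38.9
grip_force: 60.8
```

>>> apply_moves --pt "-1 4 30 0 0 0 0" --pt "-1 4 30 0 0 0 0" --pt "-1 4 30 0 0 0 0" --pt "-1 4 30 0 0 0 0" --pt "-1 4 30 0 0 0 0" --pt "-1 4 30 0 0 0 0" --pt "-1 4 30 0 0 0 0" --pt "-1 4 30 0 0 0 0"

```text
time: 6.65
tool_pos: [466.9, 189.6, 145.4]
tcp_rot: [-180.0, -0.1, 178.3]
ft_force: [1.0, 0.1, -3.0]
finger_gap: 38.8
grip_force: 60.8
```

>>> apply_moves --pt "-1 4 25 0 0 0 0" --pt "-1 4 18 0 0 0 0" --pt "-1 2 10 0 0 0 0" --pt "-1 0 0 0 0 0 0" --pt "-1 0 0 0 0 0 0" --pt "-1 0 0 0 0 0 0" --pt "-1 0 0 0 0 0 0" --pt "-1 0 0 0 0 0 0"

```text
time: 7.45
tool_pos: [460.4, 240.8, 146.9]
tcp_rot: [-180.0, 0.0, 178.3]
ft_force: [0.8, -0.1, -3.5]
finger_gap: 38.4
grip_force: 60.9
```

Run:
```python
from bench import r
from h import *
import pickle
s=r.sense();print(s["tool_pos"],s["tcp_rot"],s["ft_force"],s["wrist_torque"],s["finger_gap"],s["grip_force"])
D={}
ims=[]
for n,(u0,v0) in(("top",(130,240)),("scene",(270,100))):
    d=r.snapshot(n);D[n]=d;ims.append(cv2.resize(d["color"][v0:v0+160,u0:u0+130 if n=="top" else u0+140],(390,480),interpolation=cv2.INTER_CUBIC))
pickle.dump(D,open("d1.pkl","wb"));cv2.imwrite("pics/h1.png",np.hstack(ims))
W=cloud(D["top"]);
m=(W[...,2]>105)&(W[...,2]<200);m[:,:130]=0;m[:,260:]=0;m[:240]=0
P=W[m];print(len(P));np.set_printoptions(suppress=True)
for a in range(360,560,10):
    q=P[(P[:,0]>=a)&(P[:,0]<a+10)&(P[:,2]<195)]
    if len(q)>3:print(a,len(q),np.round([q[:,1].min(),q[:,1].max(),np.percentile(q[:,2],90)],1))
```

```text
[460.39889243 240.82037092 146.89860481] [-1.79996273e+02  7.56858334e-03  1.78335611e+02] [ 0.83888541 -0.06595052 -3.52950391] [ 0.01964897  0.05138814 -0.02370352] 38.40259227338974 60.907273292541504
530
390 6 [214.8 219.5 176.6]
400 13 [214.5 222.  182.7]
410 13 [220.1 224.  181.3]
420 24 [221.5 227.4 183. ]
430 41 [220.8 229.9 184.9]
440 33 [213.7 232.3 185.6]
450 9 [205.4 214.3 191.8]
470 5 [207.9 221.2 193.6]
480 32 [218.2 231.2 185. ]
490 57 [218.6 235.6 188.2]
500 83 [217.9 245.  189.6]
510 98 [217.7 254.4 189.8]
520 106 [216.4 254.6 189.1]
```

View pics/h1.png

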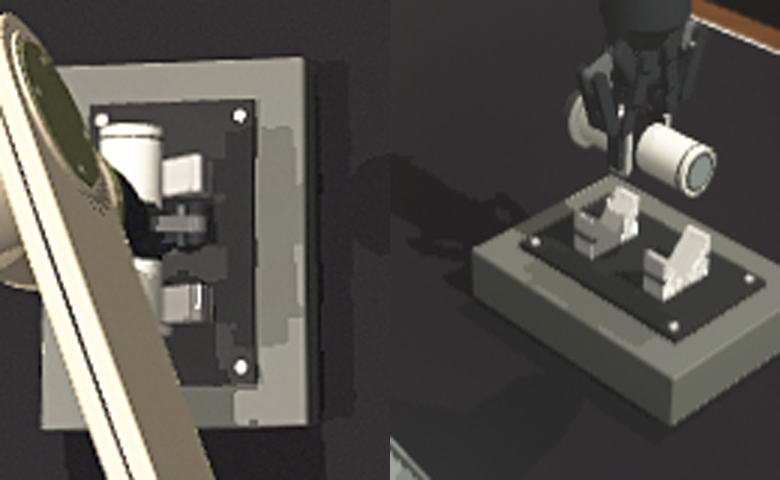

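The top crop shows the glass end (130,130–200) left of its V-block, with the arm partly hiding it. The scene crop shows the lens level above the blocks. Next is a cylinder fit for its position.

Run:
```python
import pickle
from h import *
from scipy.optimize import least_squares
D=pickle.load(open("d1.pkl","rb"));D0=pickle.load(open("d0.pkl","rb"))
for n in D:
    W=cloud(D[n]);ok=D[n]["depth"]>0
    P=W[ok&(W[...,2]>135)&(W[...,2]<198)&(W[...,0]>488)&(W[...,0]<545)&(W[...,1]>200)&(W[...,1]<275)]
    f=lambda p:np.hypot((P[:,1]-p[0]-p[2]*(P[:,0]-510)),P[:,2]-p[1]-p[3]*(P[:,0]-510))-20
    q=P[P[:,0]<525]
    R=least_squares(f,[240,168,0,0],loss="soft_l1");print(n,len(P),"axis y,z at x=510:",R.x.round(3),"rms",np.sqrt(np.mean(R.fun**2)).round(2),"x max",np.percentile(P[:,0],[90,99,100]).round(1))
    # blocks from original picture
    W=cloud(D0[n]);P=W[(D0[n]["depth"]>0)&(W[...,2]>66)&(W[...,2]<100)&(W[...,0]>380)&(W[...,0]<560)&(W[...,1]>190)&(W[...,1]<290)]
    for lo,hi in((400,445),(490,530)):
        B=P[(P[:,0]>lo)&(P[:,0]<hi)];print(" blk",np.percentile(B[:,0],[1,99]).round(1),np.percentile(B[:,1],[1,99]).round(1),B[:,2].max().round(1))
        b=B[(B[:,2]<90)]
        g=lambda p:abs(b[:,1]-p[0])*.7071-(b[:,2]-p[1])*.7071
        S=least_squares(g,[241,68],loss="soft_l1",f_scale=.5);print("  V bottom y,z",S.x.round(2),"x",b[:,0].mean().round(1))
```

```text
top 353 axis y,z at x=510: [ 2.38302e+02  1.68740e+02 -5.60000e-02 -5.00000e-03] rms 1.71 x max [526.5 529.1 529.9]
 blk [409.1 433.9] [211.8 272.2] 97.0
  V bottom y,z [242.49  68.14] x 421.6
 blk [497.2 523.2] [210.5 268.9] 96.9
  V bottom y,z [239.99  67.37] x 509.2
scene 379 axis y,z at x=510: [ 2.40956e+02  1.69854e+02 -3.50000e-02 -6.00000e-03] rms 4.82 x max [531.8 533.7 534.5]
 blk [409.6 437.1] [213.1 274.8] 95.6
  V bottom y,z [237.81  60.57] x 427.3
 blk [498.3 525.2] [210.1 273.5] 96.0
  V bottom y,z [234.95  60.12] x 515.3
```

>>> apply_moves --pt "-1 0 0.7 10 0 0 0" --pt "-1 0 0 15 0 0 0" --pt "-1 0 0 15 0 0 0" --pt "-1 0 0 12 0 0 0" --pt "-1 0 0 8 0 0 0" --pt "-1 0 0 4 0 0 0" --pt "-1 0 0 0 0 0 0" --pt "-1 0 0 0 0 0 0"

```text
time: 8.35
tool_pos: [460.6, 242.3, 83.3]
tcp_rot: [180.0, 0.0, 178.4]
ft_force: [-0.3, -0.2, -3.2]
finger_gap: 38.5
grip_force: 60.9
```

>>> apply_moves --pt "-1 0 0 0 0 0 0" --pt "-1 0 0 0 0 0 0" --pt "-1 0 0 0 0 0 0" --pt "-1 0 0 0 0 0 0" --pt "-1 0 0 0 0 0 0" --pt "-1 0 0 0 0 0 0" --pt "-1 0 0 0 0 0 0" --pt "-1 0 0 0 0 0 0"

```text
time: 9.15
tool_pos: [460.2, 242.1, 82.8]
tcp_rot: [-180.0, -0.0, 178.4]
ft_force: [0.9, 0.1, -2.1]
finger_gap: 38.5
grip_force: 60.9
```

>>> apply_moves --pt "-1 0 0 2 0 0 0" --pt "-1 0 0 2 0 0 0" --pt "-1 0 0 1 0 0 0" --pt "-1 0 0 1 0 0 0" --pt "-1 0 0 0 0 0 0" --pt "-1 0 0 0 0 0 0" --pt "-1 0 0 0 0 0 0" --pt "-1 0 0 0 0 0 0"

```text
time: 9.95
tool_pos: [460.3, 242.2, 77.0]
tcp_rot: [180.0, 0.0, 178.4]
ft_force: [0.7, 0.0, -3.7]
finger_gap: 38.5
grip_force: 60.9
```

>>> apply_moves --pt "-1 0 0 0.5 0 0 0" --pt "-1 0 0 0 0 0 0" --pt "-1 0 0 0.5 0 0 0" --pt "-1 0 0 0 0 0 0" --pt "-1 0 0 0 0 0 0" --pt "-1 0 0 0 0 0 0" --pt "-1 0 0 0 0 0 0" --pt "-1 0 0 0 0 0 0"

```text
time: 10.75
tool_pos: [460.2, 242.2, 75.9]
tcp_rot: [180.0, 0.0, 178.4]
ft_force: [1.2, 1.5, -2.5]
finger_gap: 38.3
grip_force: 60.9
```

>>> apply_moves --pt "-1 0 0 0.5 0 0 0" --pt "-1 0 0 0 0 0 0" --pt "-1 0 0 0 0 0 0" --pt "-1 0 0 0 0 0 0" --pt "-1 0 0 0 0 0 0" --pt "-1 0 0 0 0 0 0" --pt "-1 0 0 0 0 0 0" --pt "-1 0 0 0 0 0 0"

```text
time: 11.55
tool_pos: [460.4, 242.4, 75.6]
tcp_rot: [180.0, 0.0, 178.4]
ft_force: [0.5, 3.9, 0.9]
finger_gap: 38.4
grip_force: 61.1
```

>>> apply_moves --pt "-1 0 0 0.5 0 0 0" --pt "-1 0 0 0 0 0 0" --pt "-1 0 0 0 0 0 0" --pt "-1 0 0 0 0 0 0" --pt "-1 0 0 0 0 0 0" --pt "-1 0 0 0 0 0 0" --pt "-1 0 0 0 0 0 0" --pt "-1 0 0 0 0 0 0"

```text
time: 12.35
tool_pos: [460.6, 242.6, 75.4]
tcp_rot: [180.0, 0.1, 178.4]
ft_force: [-0.2, 5.2, 3.6]
finger_gap: 38.2
grip_force: 61.7
```

>>> apply_moves --pt "-1 0 0.5 0 0 0 0" --pt "-1 0 0.4 0 0 0 0" --pt "-1 0 0 0 0 0 0" --pt "-1 0 0 0 0 0 0" --pt "-1 0 0 0 0 0 0" --pt "-1 0 0 0 0 0 0" --pt "-1 0 0 0 0 0 0" --pt "-1 0 0 0 0 0 0"

```text
time: 13.15
tool_pos: [460.5, 242.9, 75.1]
tcp_rot: [-180.0, 0.0, 178.4]
ft_force: [0.8, 1.7, 4.5]
finger_gap: 38.4
grip_force: 61.6
```

>>> apply_moves --pt "-1 0 0.3 -0.4 0 0 0" --pt "-1 -1 0 0 0 0 0" --pt "-1 -1 0 0 0 0 0" --pt "-1 -1 0 0 0 0 0" --pt "-1 0 0 0 0 0 0" --pt "-1 0 0 0 0 0 0" --pt "-1 0 0 0 0 0 0" --pt "-1 0 0 0 0 0 0"

```text
time: 13.95
tool_pos: [462.5, 243.0, 75.0]
tcp_rot: [-180.0, -0.1, 178.4]
ft_force: [-2.7, -0.3, 5.9]
finger_gap: 38.2
grip_force: 61.8
```

>>> apply_moves --pt "-1 -0.5 0 0 0 0 0" --pt "-1 -0.5 0 0 0 0 0" --pt "-1 0 0 0 0 0 0" --pt "-1 0 0 0 0 0 0" --pt "-1 0 0 0 0 0 0" --pt "-1 0 0 0 0 0 0" --pt "-1 0 0 0 0 0 0" --pt "-1 0 0 0 0 0 0"

```text
time: 14.75
tool_pos: [463.4, 242.9, 75.0]
tcp_rot: [-180.0, -0.1, 178.4]
ft_force: [-2.9, -0.5, 6.6]
finger_gap: 38.2
grip_force: 61.8
```

>>> apply_moves --pt "-1 -0.5 0 -0.2 0 0 0" --pt "-1 -0.5 0 0 0 0 0" --pt "-1 -0.5 0 0 0 0 0" --pt "-1 0 0 0 0 0 0" --pt "-1 0 0 0 0 0 0" --pt "-1 0 0 0 0 0 0" --pt "-1 0 0 0 0 0 0" --pt "-1 0 0 0 0 0 0"

```text
time: 15.55
tool_pos: [465.5, 243.0, 75.1]
tcp_rot: [-180.0, -0.0, 178.4]
ft_force: [-1.1, -1.1, -0.8]
finger_gap: 38.5
grip_force: 61.3
```

>>> apply_moves --pt "-1 -0.5 0 0 0 0 0" --pt "-1 -0.5 0 0 0 0 0" --pt "-1 0 0 0 0 0 0" --pt "-1 0 0 0 0 0 0" --pt "-1 0 0 0 0 0 0" --pt "-1 0 0 0 0 0 0" --pt "-1 0 0 0 0 0 0" --pt "-1 0 0 0 0 0 0"

```text
time: 16.35
tool_pos: [466.4, 243.0, 75.2]
tcp_rot: [-180.0, -0.0, 178.4]
ft_force: [-4.0, -2.1, -1.5]
finger_gap: 38.3
grip_force: 61.2
```

>>> apply_moves --pt "-1 -0.5 0 0 0 0 0" --pt "-1 0 0 0 0 0 0" --pt "-1 0 0 0 0 0 0" --pt "-1 0 0 0 0 0 0" --pt "-1 0 0 0 0 0 0" --pt "-1 0 0 0 0 0 0" --pt "-1 0 0 0 0 0 0" --pt "-1 0 0 0 0 0 0"

```text
time: 17.15
tool_pos: [466.4, 243.0, 75.1]
tcp_rot: [-180.0, -0.1, 178.4]
ft_force: [-6.5, -2.4, 0.3]
finger_gap: 38.7
grip_force: 61.3
```

>>> apply_moves --pt "-1 -0.5 0 0 0 0 0" --pt "-1 0 0 0 0 0 0" --pt "-1 0 0 0 0 0 0" --pt "-1 0 0 0 0 0 0" --pt "-1 0 0 0 0 0 0" --pt "-1 0 0 0 0 0 0" --pt "-1 0 0 0 0 0 0" --pt "-1 0 0 0 0 0 0"

```text
time: 17.95
tool_pos: [466.4, 243.0, 75.2]
tcp_rot: [-180.0, -0.2, 178.4]
ft_force: [-10.3, -3.0, 2.5]
finger_gap: 38.5
grip_force: 61.5
```

Run:
```python
from bench import r
from h import *
import pickle
ims=[];D={}
s=r.sense();print(s["tool_pos"],s["ft_force"],s["wrist_torque"])
for n,(u0,v0,w) in(("top",(140,265,80)),("scene",(310,120,110))):
    d=r.snapshot(n);D[n]=d;ims.append(cv2.resize(d["color"][v0:v0+100,u0:u0+w],None,fx=4.2,fy=5,interpolation=cv2.INTER_CUBIC))
pickle.dump(D,open("d2.pkl","wb"))
cv2.imwrite("pics/b1.png",np.hstack(ims)[:, :800])
```

```text
[466.41410097 243.028474    75.15573545] [-10.26891847  -3.00859435   2.47883192] [-0.3752544   1.438529    0.07089616]
```

View pics/b1.png

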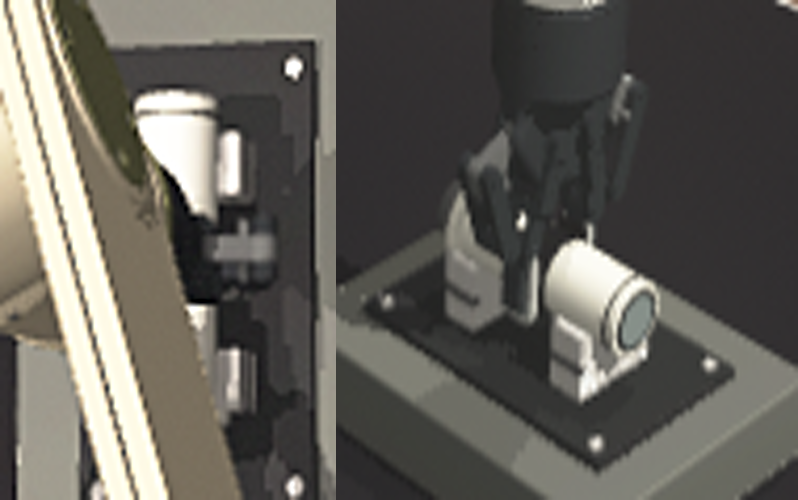

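The lens lies in both Vs, and it has stalled at x=466.4, so the flange is butted. The glass end is at crop (635,315). Now I'll ease the axial push and press down in small steps.

>>> apply_moves --pt "-1 0.5 -0.3 0 0 0 0" --pt "-1 0 0 0.4 0 0 0" --pt "-1 0 0 0.4 0 0 0" --pt "-1 0 0 0.4 0 0 0" --pt "-1 0 0 0 0 0 0" --pt "-1 0 0 0 0 0 0" --pt "-1 0 0 0 0 0 0" --pt "-1 0 0 0 0 0 0"

```text
time: 18.85
tool_pos: [466.4, 243.0, 75.1]
tcp_rot: [-180.0, -0.1, 178.4]
ft_force: [-11.1, -4.0, 10.4]
finger_gap: 38.6
grip_force: 62.3
```

>>> apply_moves --pt "-1 0.5 -0.3 0 0 0 0" --pt "-1 0.3 -0.3 0 0 0 0" --pt "-1 0 0 0.2 0 0 0" --pt "-1 0 0 0 0 0 0" --pt "-1 0 0 0 0 0 0" --pt "-1 0 0 0 0 0 0" --pt "-1 0 0 0 0 0 0" --pt "-1 0 0 0 0 0 0"

```text
time: 19.65
tool_pos: [466.5, 243.0, 75.1]
tcp_rot: [179.9, 0.0, 178.4]
ft_force: [-7.8, -0.5, 6.3]
finger_gap: 38.4
grip_force: 61.7
```

Run:
```python
from bench import r
s=r.sense();print(s["tool_pos"],s["tcp_rot"],s["ft_force"],s["wrist_torque"])
```

```text
[466.46646853 243.00612114  75.08919889] [1.79933511e+02 1.63207518e-02 1.78414754e+02] [-7.76207334 -0.53175114  6.31684619] [0.0080558  1.2092107  0.11682006]
```

>>> apply_moves --pt "-1 0.4 0 0 0 0 0" --pt "-1 0 0 0.5 0 0 0" --pt "-1 0 0 0.5 0 0 0" --pt "-1 0 0 0 0 0 0" --pt "-1 0 0 0 0 0 0" --pt "-1 0 0 0 0 0 0" --pt "-1 0 0 0 0 0 0" --pt "-1 0 0 0 0 0 0"

```text
time: 20.45
tool_pos: [466.5, 243.0, 75.0]
tcp_rot: [179.9, 0.1, 178.4]
ft_force: [-10.7, -1.8, 13.4]
finger_gap: 38.1
grip_force: 62.7
```

>>> apply_moves --pt "-1 0 0 0 0 0 0" --pt "-1 0 0 0 0 0 0" --pt "-1 0 0 0 0 0 0" --pt "-1 0 0 0 0 0 0" --pt "-1 0 0 0 0 0 0" --pt "-1 0 0 0 0 0 0" --pt "-1 0 0 0 0 0 0" --pt "-1 0 0 0 0 0 0"

```text
time: 21.25
tool_pos: [466.5, 243.0, 75.0]
tcp_rot: [179.9, 0.1, 178.4]
ft_force: [-9.9, -2.8, 13.2]
finger_gap: 38.4
grip_force: 62.7
```

Run:
```python
from bench import r
from h import *
from scipy.optimize import least_squares
for n in("top","scene"):
    D=r.snapshot(n);W=cloud(D);ok=D["depth"]>0
    P=W[ok&(W[...,2]>100)&(W[...,2]<121)&(W[...,0]>488)&(W[...,0]<536)&(W[...,1]>215)&(W[...,1]<268)]
    f=lambda p:np.hypot(P[:,1]-p[0]-p[2]*(P[:,0]-510),P[:,2]-p[1]-p[3]*(P[:,0]-510))-20
    R=least_squares(f,[240,96,0,0],loss="soft_l1",f_scale=.5);print(n,len(P),R.x.round(3),"xmax",P[:,0].max().round(1))
    Q=W[ok&(W[...,2]>95)&(W[...,2]<121)&(W[...,0]>395)&(W[...,0]<436)&(W[...,1]>215)&(W[...,1]<268)]
    print(" flange side top z",len(Q),np.percentile(Q[:,2],95).round(1) if len(Q) else "")
print(r.sense()["ft_force"])
```

```text
top 306 [ 2.40218e+02  9.67870e+01 -2.70000e-02  1.50000e-02] xmax 535.7
 flange side top z 31 109.7
scene 219 [ 2.43265e+02  9.78760e+01 -2.30000e-02 -1.60000e-02] xmax 535.9
 flange side top z 63 116.8
[-10.14439187  -2.35050208  13.7629955 ]
```

```bash
python3 -c "
from bench import r
print(r.hand_in())"
```

```text
the job is handed in; nothing more can be done
None
```

The lens tube is in the V-blocks with its flange butted. It was handed in still gripped (about 62 N) and pressed down with about 16 N, which I estimate as 9 to 14 N a side. The spare tube and yokes were never touched, and no verdict came back.

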